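Put the label scraper away in its slotted block

TASK

Put the label scraper away: take it off its sloped rest, slide its blade into the slot of the wooden block until it is fully home and standing upright, then swing the steel keeper bar all the way shut over its handle. The book, the jar and the brush stay where they are.

Things in the scene. Friction and masses are not known exactly. Their poses are not given: they have to be found in the camera images.
- scraper: Label scraper: flat steel blade 4 mm thick (x), 120 mm long (y), black handle along its whole upper edge. Origin: middle of the blade's free long edge; z runs up the blade. Handle 22 mm thick (x), 130 mm long (y), z = 60 to 84 mm. About 0.28 kg, centre of mass near z = 43 mm. Starts leaning on the rest, z 0.5 rad from vertical, edge down. Front and back are alike: either way round is right.
- rest: Fixed dark wooden sloped rest, foot 100 x 130 mm. Its slope (a board 60 mm wide in y) leans 0.5 rad from vertical towards its own +x and backs the blade up to 48 mm from the free edge; a ledge (110 mm wide) square to the slope carries that edge 24 mm above the table. Origin: on the table below the middle of that edge; z up.
- rack: Fixed holder: grey base plate 130 (x) x 190 x 10 mm (y -82 to +108 mm) with a keeper post at y = 92 mm (18 mm thick, 110 mm high) and a light wooden block on it. Origin: on the table at the middle of the base's width; z up. With the blade home, the scraper's origin is at rack z = 20 mm and its handle at z = 80 to 104 mm.
- rack_top (a point): Nominal middle of the wooden block's flat top (90 x 148 mm), 60 mm above the table, at rack x = y = 0. One upright slot along rack y: 7 mm wide (x), 128 mm long, 40 mm deep, no chamfer, centred at y = 0. The block is screwed on anywhere up to 8 mm to either side of this point along x; this shift is NOT reported: find the slot by touch or by eye.
- keeper (a joint): Steel keeper bar, 20 mm wide, 8 mm thick, 95 mm from hinge to end, underside 110 mm above the table; turns level about a vertical post at rack x = 0, y = 92 mm. 0 rad = shut on its stop, pointing along rack -y over the handle; grows as it opens towards rack -x (1.57 = along -x; limit 2.0). Stiff: stays where left, about 3 N at the pin moves it.
- keeper_pin (a point): Top of the upright steel pin (14 mm diameter, 34 mm tall, z = 118 to 152 mm above the table) near the bar's free end, 85 mm from the hinge: to push or pinch from above.
- keeper_hinge (a point): Point on the keeper's hinge axis, 110 mm above the table.
- book: Bystander: closed blue book lying flat, 150 x 210 x 30 mm; origin at the centre of its underside.
- jar: Bystander: closed jar, 52 mm diameter, 75 mm tall; origin at the centre of its underside.
- brush: Bystander: paste brush, 170 mm long, lying flat.
Mind the look-alikes: they are no part of the job. What is shaped like the scraper but white is not meant. What is meant by the rest is not orange, and is the larger of those in its own colour.

How it is judged:
By the outcome, as a careful person would: the job done as asked, in the order asked, and still so for the second after the job is handed in, with the robot touching nothing.
It also fails if it takes over 64 s, if anything falls off the work surface, if the arm or the gripper's body presses on something with over 40 N, if the wrist force passes 120 N, or if a joint passes its speed limit or range.

ROBOT

A 6-joint arm with a two-finger parallel gripper is mounted at the origin on the work surface. World frame = base frame: x ahead of the robot, y to its left, z up, the work surface at z = 0. Lengths are in m, angles in rad, forces in N, time in s.
With the tool pointing down it reaches from about 0.425 to 0.925 m from the base axis. Payload 12.5 kg.
Tool frame: the origin (TCP) lies on the centre line of the jaws, within the pads' length; the fingertips stand 22 mm ahead of it and the grasp point (between the pads) lies 3 mm ahead of it; z points along the fingers, y is the line along which they close (so a half turn about z gives the same grasp; the last joint's range is limited). The gripper opens to 85 mm and grips with 20 to 120 N. Pads are 22 mm wide; open, the fingers measure 114 mm over their backs; the gripper's body (76 mm by 85 mm) begins 54 mm behind the grasp point. The pads swing forward as they close: fully open they stand 13 mm farther back than shut.
Start: joints at [-1.439, 0.491, 1.559, -0, 1.092, -0.106], TCP at [0.147, -0.607, 0.253] pointing down, gripper open.
Joint ranges: [-3.1, 3.1], [-0.84, 2.19], [0.05, 2.79], [-1.13, 4.28], [0.06, 2.93], [-2.69, 2.69]. Speed limits (rad/s): [2.22, 2.22, 2.79, 3.14, 3.14, 3.14].

INTERFACE

Orientations are given as a unit quaternion [w, x, y, z].
In Python, from rig import * gives the robot as it stands. Calls block until the motion is done:
- reach(position, orientation): joint-space move of the TCP to a pose.
- servo_line(position, rate=0.15, orientation=None, threshold=None): straight line of the TCP; orientation=None keeps the orientation; rate is the mean speed in m/s. With threshold (N) it stops when the force on the tool has changed by that much, and returns True; else False.
- set_joints(angles): joint-space move.
- gripper_to(opening, effort=None): finger opening in m; effort is the grip in N (None keeps the last); returns when the fingers have stopped.
- sleep(seconds).
- solve_ik(position, orientation): joint angles nearest the present ones, or None.
- sense(): the state.
- get_image(name): name is "side" or "top"; returns a dict with "pixels" (384x512x3 uint8, blue, green, red), "range_z" (384x512 float32, m along the optical axis (not along the pixel's ray), 0 where there is no reading), "fx", "fy", "cx", "cy" (pixels), "world_from_camera" (4x4, takes a point from camera to world coordinates). Camera axes: x right, y up, looking along -z (the intrinsics and any distortion apply to the point x, -y, -z); pixel columns grow to the right and rows downward; lengths in m; the calibration is good to about 2 mm. A picture is of the moment at which its call begins.
A pose or a line that the arm cannot do raises IKError and nothing moves.
- job_done(): hands the job in; it is judged then, once.
Trained networks look in the newest picture that a camera, given by its name, has taken for a name from the list of things; names that differ only in an ending like _2 or _b are one class to them, and where a whole thing is asked for, a point or a joint stands for the part that bears it (a point fixed in the world has none). Each returns a list of dicts, best first, with "score" (0 to 1); they miss things now and then, are a little off and sometimes report something else, mostly with a low value. They report only what shows in the picture. A call takes as long as a camera call. They do not tell look-alikes from the thing itself.
- masks_of(label, camera): "region" (384x512 bool, what is visible of it).
- mark_of(label, camera): "xyz" ([x, y, z] in m, in the coordinates of the camera as it stood for that picture, good to about 4 mm: a listed point, or the origin of a listed thing).
The state is a dict: "clock": time; "joint_pos": joint angles; "dq": joint speeds; "joint_efforts": joint torques, N m; "eef_pos": TCP position; "orientation": TCP orientation; "contact_force": force on the tool from outside, world axes, zero at the start; "moment": the same for the moment, N m; "gripper_width": finger opening in m; "grasp_force": force on a finger pad.
Only numpy, scipy, OpenCV 4.12 (cv2) and the standard library are available. Lean on these libraries where they do the work, as an engineer would, in place of code of your own. Each camera call takes 0.05 s, during which the arm holds its last target. There are 200 camera calls.

## Working session

There is one attempt and no reset: what is moved stays moved. The work goes in short steps, each a Python script; the robot and the scene stay as the last script left them, time stands still between calls to the robot, and variables do not carry over. Pictures are saved under pics/ and viewed, at most 10 in all, crops included, and the job is handed in when it is done.

```bash
mkdir -p pics; ls; python3 - <<'E'
from rig import *
import cv2,numpy as np
for n in("top","side"):
    im=get_image(n); cv2.imwrite(f"pics/{n}0.png",im["pixels"]); np.savez(f"{n}0.npz",**im)
    T=im["world_from_camera"]; print(n,im["fx"],im["cx"],im["cy"],T.round(3).tolist(),[k for k in im])
    for l in("scraper","rest","rack","rack_top","keeper","keeper_pin","keeper_hinge","book","jar","brush"):
        for m in mark_of(l,n)[:3]: 
            print(l,round(m["score"],2),(T@np.r_[m["xyz"],1])[:3].round(3))
print(sense())
E
```

```text
pics
top 487.2544816185554 254.64277813892906 191.57240024753048 [[-0.02, 0.983, -0.182, 0.217], [-1.0, -0.02, 0.001, 0.014], [-0.002, 0.182, 0.983, 1.531], [0.0, 0.0, 0.0, 1.0]] ['pixels', 'range_z', 'fx', 'fy', 'cx', 'cy', 'world_from_camera']
scraper 0.97 [ 0.383 -0.125  0.002]
scraper 0.8 [ 0.517 -0.218  0.024]
scraper 0.65 [ 0.662 -0.281 -0.004]
rest 0.95 [ 0.52  -0.215  0.003]
rest 0.62 [ 0.368 -0.309 -0.004]
rack 0.85 [ 0.506  0.167 -0.001]
rack 0.75 [ 0.786  0.    -0.007]Traceback (most recent call last):
  File "<stdin>", line 7, in <module>
ValueError: it knows: book, brush, jar, keeper_hinge, keeper_pin, rack, rack_top, rest, scraper
```

```bash
python3 - <<'E'
from rig import *
import cv2,numpy as np
for n in("top","side"):
    im=get_image(n); cv2.imwrite(f"pics/{n}0.png",im["pixels"]); np.savez(f"{n}0.npz",**im)
    T=im["world_from_camera"]; print(n,T.round(3).tolist())
    for l in("scraper","rest","rack","rack_top","keeper_pin","keeper_hinge","book","jar","brush"):
        for m in mark_of(l,n)[:3]: 
            c=np.array(m["xyz"]); print(l,round(m["score"],2),(T@np.r_[c,1])[:3].round(3),(im["cx"]-im["fx"]*c[0]/c[2]).round(),(im["cy"]+im["fy"]*c[1]/c[2]).round())
s=sense();print(s)
a=cv2.imread("pics/top0.png")
E
```

```text
top [[-0.02, 0.983, -0.182, 0.217], [-1.0, -0.02, 0.001, 0.014], [-0.002, 0.182, 0.983, 1.531], [0.0, 0.0, 0.0, 1.0]]
scraper 0.8 [ 0.383 -0.127  0.001] 299.0 228.0
scraper 0.76 [ 0.515 -0.217  0.027] 327.0 184.0
scraper 0.61 [ 0.66  -0.284 -0.003] 344.0 142.0
rest 0.95 [ 0.37  -0.31  -0.001] 357.0 231.0
rest 0.93 [ 0.521 -0.214  0.005] 325.0 184.0
rack 0.79 [ 0.507  0.165 -0.002] 207.0 191.0
keeper_pin 0.65 [ 0.576 -0.008  0.   ] 260.0 169.0
keeper_pin 0.54 [0.403 0.246 0.155] 173.0 217.0
keeper_pin 0.18 [ 0.519 -0.216  0.002] 325.0 184.0
keeper_hinge 0.51 [0.492 0.262 0.105] 170.0 190.0
book 0.6 [ 0.789  0.001 -0.004] 256.0 106.0
jar 0.81 [ 0.447 -0.014 -0.001] 263.0 208.0
brush 0.87 [ 0.578 -0.01   0.001] 261.0 168.0
side [[-0.861, 0.373, -0.346, -0.026], [-0.508, -0.603, 0.615, 0.907], [0.021, 0.705, 0.709, 1.138], [0.0, 0.0, 0.0, 1.0]]
scraper 0.73 [ 0.385 -0.127  0.007] 292.0 196.0
scraper 0.67 [ 0.665 -0.283  0.001] 245.0 145.0
scraper 0.6 [ 0.523 -0.217  0.026] 270.0 163.0
rest 0.88 [ 0.17  -0.29  -0.002] 368.0 193.0
rest 0.87 [ 0.522 -0.217  0.004] 270.0 168.0
rest 0.74 [ 0.
[... 382 characters left out ...]
y([-1.43862478e+00,  4.90891626e-01,  1.55890461e+00,  6.63407795e-06,
        1.09170843e+00, -1.05589177e-01]), 'dq': array([-2.05729446e-05, -5.24982049e-06,  1.33628858e-03, -3.75865876e-04,
        1.27699441e-03, -4.36266876e-04]), 'joint_efforts': array([-7.55883275e-05, -6.18273211e+01, -2.61848366e+01, -1.19069423e-04,
        4.49314348e-04,  2.38169889e-05]), 'eef_pos': array([ 0.14723559, -0.60741956,  0.25333056]), 'orientation': array([4.39530541e-05, 9.92942229e-01, 1.18599026e-01, 3.52814239e-06]), 'contact_force': array([-0.1509788 , -0.57132656, -0.82622769]), 'moment': array([-0.01896018, -0.03516446, -0.03108672]), 'grasp_force': 0.0, 'gripper_width': 0.08509068340655385}
```

View pics/top0.png

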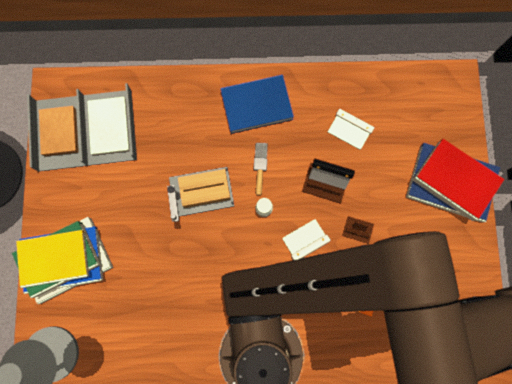

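View pics/side0.png

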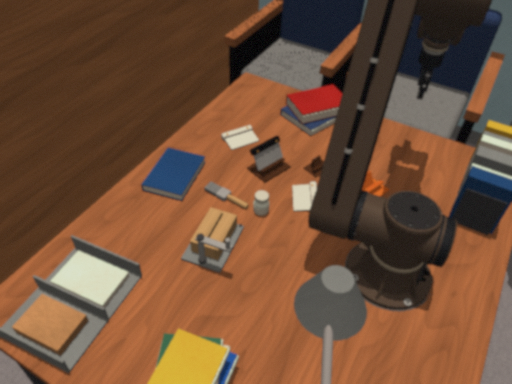

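The top view shows the black-handled scraper on the dark rest near (330,178). The rack is at (203,190), with its keeper pointing towards the robot and its pin near (173,217).

Things that could be mistaken for the targets:
- **Scraper:** black-handled one at (330,178), white ones lying at (350,128) and (306,238).
- **Rest:** large dark one at (327,184), small dark one at (357,229), orange one in the side view at (372,185).

I choose the black-handled scraper on the large dark rest.

```bash
cat > h.py <<'E'
import numpy as np,cv2
def cloud(im):
    z=np.asarray(im["range_z"],float); v,u=np.indices(z.shape)
    c=np.stack([(u-im["cx"])/im["fx"]*z,-(v-im["cy"])/im["fy"]*z,-z,np.ones_like(z)],-1)
    p=(c@np.asarray(im["world_from_camera"]).T)[...,:3]; p[z<=0]=np.nan
    return p
def rect(q):
    (c,s,a)=cv2.minAreaRect((q*1000).astype(np.float32)); return np.round(c,1),np.round(s,1),round(a,1)
E
python3 - <<'E'
from h import *
ims={n:dict(np.load(f"{n}0.npz")) for n in("top","side")}
a=ims["top"]["pixels"][140:230,160:370]; a=cv2.resize(a,None,fx=3.8,fy=3.8,interpolation=cv2.INTER_CUBIC)
b=ims["side"]["pixels"][125:275,170:310]; b=cv2.resize(b,None,fx=1.7,fy=1.7,interpolation=cv2.INTER_CUBIC)
a2=np.zeros((a.shape[0]+b.shape[0],max(a.shape[1],b.shape[1]),3),np.uint8); a2[:a.shape[0],:a.shape[1]]=a; a2[a.shape[0]:,:b.shape[1]]=b
cv2.imwrite("pics/crop.png",a2)
for n,im in ims.items():
    P=cloud(im); x,y,z=P[...,0],P[...,1],P[...,2]; I=im["pixels"].astype(int)
    def S(xl,xh,yl,yh,zl,zh): return (x>xl)&(x<xh)&(y>yl)&(y<yh)&(z>zl)&(z<zh)
    m=S(.42,.6,.06,.28,.045,.075); print(n,"block",m.sum(),rect(P[m][:,:2]),np.median(z[m]))
    wood=m&(I[...,2]-I[...,0]>70); print(" wood",wood.sum(),rect(P[wood][:,:2]),np.median(z[wood]))
    m=S(.42,.6,.06,.3,.004,.018); print(" base",m.sum(),rect(P[m][:,:2]))
    m=S(.38,.53,.2,.3,.105,.13); print(" bar",m.sum(),rect(P[m][:,:2]),np.median(z[m]))
    m=S(.38,.53,.2,.3,.135,.165); print(" pin",m.sum(),P[m].mean(0) if m.any() else 0, z[m].max() if m.any() else 0)
    dk=(I.max(-1)<60)
    m=S(.46,.65,-.32,-.14,.07,.14); print(" handle",m.sum(),rect(P[m][:,:2]),P[m].mean(0),np.percentile(z[m],[5,50,95]))
    m=S(.42,.65,-.34,-.12,.01,.14); print(" all",m.sum(),rect(P[m][:,:2]))
E
```

```text
top block 1379 (array([507. , 177.1]), array([ 92.4, 163.3]), 9.1) 0.05871741603357705
 wood 1359 (array([508.2, 169.6]), array([ 92.4, 148.2]), 9.1) 0.058742056049189584
 base 809 (array([510.3, 180.4]), array([237.9, 178.8]), 89.9)
 bar 232 (array([451.7, 253.9]), array([108.5,  20.9]), 7.7) 0.1180090448366311
 pin 24 [0.40720773 0.24679814 0.14864875] 0.15650910711549115
 handle 412 (array([ 552.9, -228.3]), array([130.6,  31.1]), 69.8) [ 0.55006511 -0.22701995  0.0938045 ] [0.08166431 0.0950852  0.10249666]
 all 1150 (array([ 512.6, -191.4]), array([165.5, 183.2]), 54.8)
side block 1034 (array([507.7, 181.4]), array([ 92.3, 180.1]), 9.8) 0.05879772129063909
 wood 829 (array([510.2, 168.1]), array([ 91.8, 153. ]), 9.5) 0.05916320049589174
 base 747 (array([510.1, 181.8]), array([176.7, 233. ]), 0.5)
 bar 266 (array([451.9, 252.7]), array([107.1,  23.4]), 9.5) 0.11760441191866888
 pin 38 [0.40791105 0.24934611 0.14581212] 0.15407358942539873
 handle 290 (array([ 553.7, -227.9]), array([133.8,  29.3]), 70.0) [ 0.55025117 -0.22250081  0.0896218 ] [0.07245091 0.09196594 0.10110971]
 all 861 (array([ 521.6, -215. ]), array([135.1,  99.8]), 69.2)
```

View pics/crop.png

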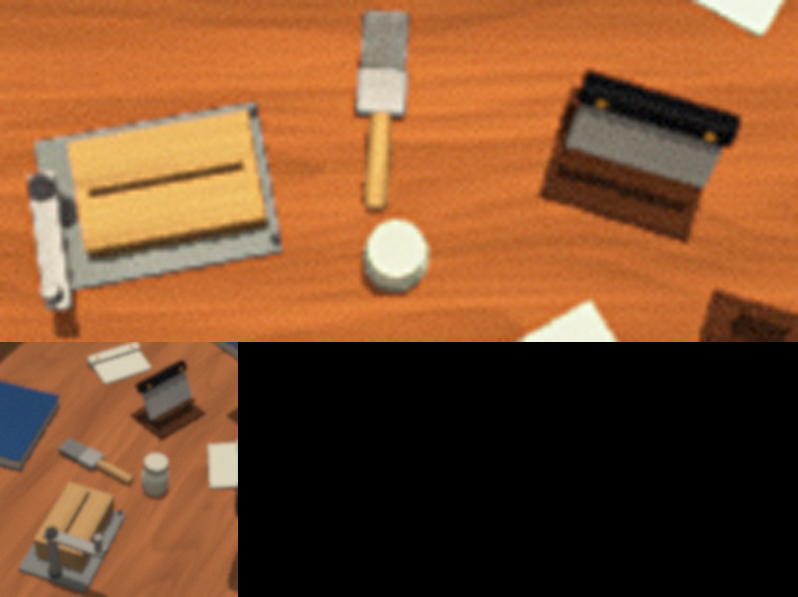

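The crop confirms it: black handle and grey blade on the large dark rest. The slot shows as a dark line from (184,190) to (224,183). Next I measure the slot and check IK.

```bash
cat >> h.py <<'E'
from scipy.spatial.transform import Rotation as R
def onplane(im,u,v,zp):
    T=np.asarray(im["world_from_camera"]); d=np.stack([(u-im["cx"])/im["fx"],-(v-im["cy"])/im["fy"],-np.ones_like(u)],-1)@T[:3,:3].T
    return T[:3,3]+d*((zp-T[2,3])/d[:,2])[:,None]
def slot(im,zp=.06):
    "weighted dark line on the block top, fitted on world plane z=zp"
    P=cloud(im); g=im["pixels"].astype(float).sum(-1)
    v,u=[q.astype(float).ravel() for q in np.indices(g.shape)]
    W=onplane(im,u,v,zp); c=np.array([.507,.168]); a=np.radians(9.3)
    q=(W[:,:2]-c)@np.array([[np.cos(a),-np.sin(a)],[np.sin(a),np.cos(a)]])
    m=(abs(q[:,0])<.022)&(abs(q[:,1])<.055); q,gg=q[m],g.ravel()[m]
    w=np.clip(np.median(gg)-40-gg,0,None)
    k=np.polyfit(q[:,1],q[:,0],1,w=np.sqrt(w))
    return k,w.sum(),c,a
def quat(yaw,lean,flip=0):
    "tool pointing along -scraper z; scraper x=yaw dir, leaning towards its +x"
    B=R.from_euler("zy",[yaw,lean]).as_matrix(); s=-1 if flip else 1
    M=np.stack([np.cross(s*B[:,0],-B[:,2]),s*B[:,0],-B[:,2]],1)
    q=R.from_matrix(M).as_quat(); return B,[q[3],q[0],q[1],q[2]]
E
python3 - <<'E'
from h import *
from rig import *
for n in("top","side"):
    im=dict(np.load(f"{n}0.npz")); k,w,c,a=slot(im); print(n,"slope deg",np.degrees(k[0]),"x off",k[1],w)
    # slot y extent
    g=im["pixels"].astype(float).sum(-1); v,u=[q.astype(float).ravel() for q in np.indices(g.shape)]
    W=onplane(im,u,v,.06); q=(W[:,:2]-c)@np.array([[np.cos(a),-np.sin(a)],[np.sin(a),np.cos(a)]])
    m=(abs(q[:,0]-np.polyval(k,q[:,1]))<.003)&(abs(q[:,1])<.085)
    h,_=np.histogram(q[m,1],np.arange(-.085,.086,.005),weights=g.ravel()[m]); cc,e=np.histogram(q[m,1],np.arange(-.085,.086,.005))
    print((h/np.maximum(cc,1)).astype(int).tolist())
for f in(0,1):
    for yaw,lean,p in((np.radians(-20),.5,[.553,-.227,.087]),(np.radians(9.3),0,[.507,.167,.15])):
        B,q=quat(yaw,lean,f); j=solve_ik(list(np.array(p)+B[:,2]*.003),q); print(f,None if j is None else np.round(j,2))
E
```

```text
top slope deg -0.003927051444634836 x off 0.0012768957502049716 18396.0
[387, 464, 480, 529, 384, 243, 242, 250, 253, 251, 280, 277, 256, 238, 265, 237, 258, 268, 293, 255, 254, 269, 245, 258, 265, 269, 250, 259, 261, 315, 515, 539, 400, 317]
side slope deg 8.246428458108385 x off 0.006028526335099278 8123.0
[339, 382, 427, 447, 423, 389, 372, 341, 338, 320, 305, 288, 292, 301, 302, 312, 332, 328, 321, 351, 374, 374, 388, 401, 425, 409, 347, 339, 327, 272, 219, 209, 205, 204]
0 [-0.42  0.81  1.5  -0.21  1.3   0.03]
0 [ 0.19  0.49  1.89 -0.    0.76  0.03]
1 None
1 None
```

```bash
python3 - <<'E'
from h import *
from rig import *
B,q=quat(np.radians(-20.1),.5)
o=np.array([.5215,-.216,.024]); g=o+B[:,2]*(.075+.003)
reach(list(g+B[:,2]*.12),q); gripper_to(.05,60)
print(servo_line(list(g),.12,threshold=12)); s=sense(); print(s["clock"],s["eef_pos"]-g,s["contact_force"])
gripper_to(.0,60); s=sense(); print(s["gripper_width"],s["grasp_force"],s["contact_force"],s["clock"])
servo_line(list(g+[0,0,.1]),.15); s=sense(); print(s["gripper_width"],s["grasp_force"],s["contact_force"],s["moment"],s["clock"])
for n in("top","side"):
    im=get_image(n); np.savez(f"{n}1.npz",**im)
    cv2.imwrite(f"pics/{n}1.png",cv2.resize(im["pixels"][60:240,180:400],None,fx=2,fy=2))
a=[cv2.imread(f"pics/{n}1.png") for n in("top","side")]; cv2.imwrite("pics/both1.png",cv2.resize(np.hstack(a),(800,327)))
E
```

```text
False
5.0333 [ 5.08194241e-04 -8.58313230e-05  5.44273898e-04] [ 0.00367049 -0.2560326  -0.10625211]
0.021334713196894537 57.771876174083445 [2.55970168 0.3316195  5.59877241] 5.4
0.021107415293405846 57.23730264245205 [-0.24823375 -0.72763937 -2.96489577] [ 0.06202916 -0.47181425  0.03482184] 6.2167
```

View pics/both1.png

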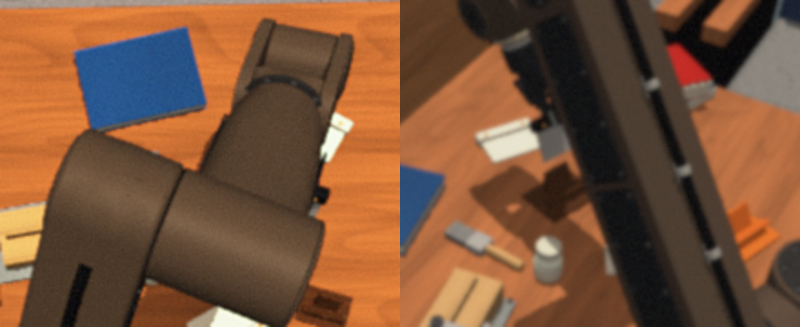

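The pictures show the scraper lifted clear of the rest, with its grey blade hanging below the gripper. Next comes moving over the slot and probing down.

```bash
cat > ins.py <<'E'
from h import *
from rig import *
import sys
yaw=np.radians(9.3); B,q=quat(yaw,0); ux=B[:,0]; uy=B[:,1]
C=np.array([.5083,.1682,0]); H=.078
def at(dx,z,dy=0): return list(C+ux*dx+uy*dy+np.array([0,0,z+H]))
E
python3 - <<'E'
from ins import *
reach(list(np.array(sense()["eef_pos"])+[0,0,.05]),q)
reach(at(0,.09),q); sleep(.2)
for dx in(0,.0015,-.0015,.003,-.003,.0045,-.0045):
    servo_line(at(dx,.066),.08); sleep(.1)
    hit=servo_line(at(dx,.045),.03,threshold=6); s=sense(); z=s["eef_pos"][2]-H
    print(dx,hit,round(z,4),s["contact_force"].round(1),s["moment"].round(2),round(s["clock"],2))
    if not hit: break
E
```

```text
0 False 0.045 [ 4.3  1.9 -5.1] [ 0.38 -1.02 -0.27] 10.05
```

```bash
python3 - <<'E'
from ins import *
dx=.0006
for z in(.035,.027,.0205,.017):
    hit=servo_line(at(dx,z),.03,threshold=15); s=sense()
    f=s["contact_force"]; print(z,hit,round(s["eef_pos"][2]-H,4),"fx",round(f@ux,1),"fy",round(f@uy,1),"fz",round(f[2],1),s["moment"].round(2),round(s["clock"],2))
    if hit: break
    if abs(f@ux)>2: dx+=.0004*np.sign(f@ux)
E
```

```text
0.035 True 0.0371 fx 2.1 fy 4.0 fz -5.1 [ 0.85 -0.31 -0.12] 10.37
```

```bash
python3 - <<'E'
from ins import *
dx,dy=.0009,.001
for z in(.038,.034,.030,.026,.0225,.020,.018):
    hit=servo_line(at(dx,z,dy),.025,threshold=25); sleep(.1); s=sense()
    f=s["contact_force"]; print(z,hit,round(s["eef_pos"][2]-H,4),"fx",round(f@ux,1),"fy",round(f@uy,1),"fz",round(f[2],1),s["moment"].round(2),round(s["clock"],2))
    if hit: break
    if abs(f@ux)>2: dx+=.0004*np.sign(f@ux)
    if abs(f@uy)>2: dy+=.0006*np.sign(f@uy)
E
```

```text
0.038 False 0.0379 fx 0.9 fy 2.1 fz -4.1 [ 0.5  -0.11 -0.13] 10.72
0.034 False 0.0339 fx -0.1 fy 3.2 fz -2.9 [0.59 0.08 0.01] 11.12
0.03 False 0.03 fx 0.8 fy 2.6 fz -1.8 [ 0.65 -0.08  0.02] 11.53
0.026 True 0.0281 fx -0.5 fy 3.8 fz 8.4 [ 0.09  0.16 -0.05] 11.85
```

```bash
python3 - <<'E'
from ins import *
dx,dy=.001,.003
servo_line(at(dx,.030,dy),.05)
for z in(.027,.025,.0225,.020,.018):
    hit=servo_line(at(dx,z,dy),.02,threshold=35); sleep(.1); s=sense()
    f=s["contact_force"]; print(z,hit,round(s["eef_pos"][2]-H,4),"fx",round(f@ux,1),"fy",round(f@uy,1),"fz",round(f[2],1),s["moment"].round(2),s["gripper_width"],round(s["clock"],2))
    if hit: break
    if abs(f@ux)>2: dx+=.0004*np.sign(f@ux)
    if abs(f@uy)>2: dy+=.0006*np.sign(f@uy)
for n in("top","side"):
    im=get_image(n); np.savez(f"{n}2.npz",**im)
    P=cloud(im)
cv2.imwrite("pics/s2.png",cv2.resize(im["pixels"][150:290,150:310],None,fx=4,fy=4,interpolation=cv2.INTER_CUBIC))
E
```

```text
0.027 False 0.0277 fx -2.6 fy 5.4 fz 11.7 [ 0.31  0.44 -0.13] 0.02112930974451689 12.5
0.025 False 0.0263 fx -1.8 fy 9.9 fz 16.7 [ 0.93  0.74 -0.13] 0.020872200335742545 12.86
0.0225 False 0.0243 fx -0.1 fy 11.2 fz 21.1 [ 1.2   0.58 -0.07] 0.020855388370487032 13.23
0.02 False 0.0221 fx -2.0 fy 14.4 fz 25.0 [ 1.49  0.49 -0.  ] 0.021062053047761865 13.61
0.018 False 0.0202 fx 0.5 fy 15.2 fz 25.1 [1.83 0.37 0.01] 0.020762856812498284 13.97
```

View pics/s2.png

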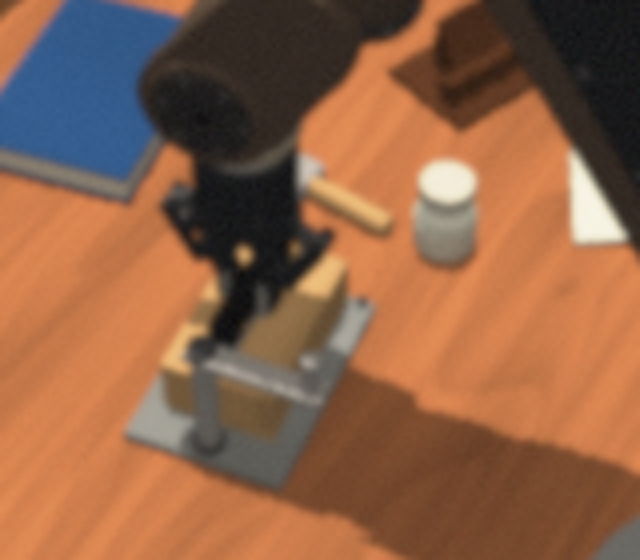

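The side view shows the handle above the block with its near end at about (230,320). Its height and tilt are unclear, so I measure them from depth.

```bash
cat > chk.py <<'E'
from ins import *
def prof(tag):
    for n in("top","side"):
        im=dict(np.load(f"{n}{tag}.npz")); P=cloud(im); d=P-C; X,Y,Z=d@ux,d@uy,P[...,2]
        m=(abs(X)<.014)&(abs(Y)<.07)&(Z>.066)&(Z<.135)&(im["pixels"].max(-1)<90)
        print(n)
        for a in np.arange(-.07,.07,.01):
            k=m&(Y>=a)&(Y<a+.01)
            if k.sum()>2: print(round(a*1e3),k.sum(),"zmin/max",np.percentile(Z[k],[10,90]).round(4),"x",X[k].min().round(4),X[k].max().round(4))
E
python3 -c "
from chk import *
prof('2')"
```

```text
top
-70 15 zmin/max [0.0941 0.1048] x -0.0092 0.0068
-60 24 zmin/max [0.0927 0.1044] x -0.0109 0.0067
-50 12 zmin/max [0.0947 0.1068] x -0.0105 0.0102
side
-50 4 zmin/max [0.0911 0.0964] x -0.0103 -0.0078
-40 4 zmin/max [0.0922 0.101 ] x -0.0097 -0.0083
-10 6 zmin/max [0.1009 0.1045] x 0.003 0.0115
0 16 zmin/max [0.1031 0.1124] x -0.0027 0.0136
10 36 zmin/max [0.0922 0.1156] x -0.0139 0.0139
20 29 zmin/max [0.0925 0.1112] x -0.0124 0.0124
30 21 zmin/max [0.0983 0.1081] x -0.0102 0.0092
40 22 zmin/max [0.0982 0.1079] x -0.0103 0.008
50 38 zmin/max [0.0891 0.1086] x -0.0093 0.0099
60 6 zmin/max [0.098  0.1035] x -0.0074 0.0049
```

The handle's +y end is about 4 mm high and its -y end is home, so it has pitched in the grip. I'll release it and press the handle top down.

```bash
python3 - <<'E'
from chk import *
gripper_to(.05,60); sleep(.2)
s=sense(); print(s["contact_force"].round(1),s["eef_pos"][2]-H)
servo_line(at(0,.10),.2); gripper_to(0,60); 
def press(y,f=20):
    reach(list(C+ux*.001+uy*y+np.array([0,0,.022+.125])),q); sleep(.15)
    hit=servo_line(list(C+ux*.001+uy*y+np.array([0,0,.022+.098])),.03,threshold=f); s=sense()
    print(y,hit,"tip z",round(s["eef_pos"][2]-.022,4),s["contact_force"].round(1),round(s["clock"],1))
    servo_line(list(C+ux*.001+uy*y+np.array([0,0,.022+.125])),.15)
press(.035); press(-.03)
reach(list(C+uy*-.1+ux*-.02+np.array([0,0,.25])),q)
for n in("top","side"): np.savez(f"{n}3.npz",**get_image(n))
prof("3")
E
```

```text
[-0.7 -0.8 -0.1] 0.017838038968079603
0.035 True tip z 0.104 [-1.6 -1.9  8.3] 16.9
-0.03 True tip z 0.104 [-0.6 -0.2  9.4] 18.4
top
10 5 zmin/max [0.102  0.1052] x -0.0064 0.006
20 25 zmin/max [0.0977 0.107 ] x -0.0096 0.0083
30 26 zmin/max [0.09   0.1038] x -0.0096 0.0098
40 24 zmin/max [0.0984 0.1077] x -0.0101 0.008
50 25 zmin/max [0.0942 0.1055] x -0.01 0.0092
60 4 zmin/max [0.0996 0.1023] x -0.0036 0.0048
side
-60 16 zmin/max [0.0979 0.106 ] x -0.0091 0.0072
-50 18 zmin/max [0.0918 0.1045] x -0.009 0.0075
-40 18 zmin/max [0.0911 0.1048] x -0.0093 0.0069
-30 19 zmin/max [0.0949 0.1044] x -0.0093 0.0054
-20 17 zmin/max [0.091  0.1063] x -0.0082 0.0069
-10 21 zmin/max [0.094  0.1062] x -0.0089 0.0086
0 21 zmin/max [0.0895 0.1051] x -0.0101 0.0079
10 16 zmin/max [0.0908 0.1047] x -0.0092 0.0069
20 20 zmin/max [0.0913 0.1062] x -0.0086 0.008
30 21 zmin/max [0.0922 0.1047] x -0.009 0.0067
40 21 zmin/max [0.0936 0.1062] x -0.0108 0.0074
50 19 zmin/max [0.099  0.1056] x -0.0084 0.007
60 11 zmin/max [0.0965 0.104 ] x -0.0084 0.0053
```

Both handle ends now touch at exactly 0.104 m, so the blade is home. Now the keeper: pinch its pin lightly and sweep it along the arc.

```bash
python3 - <<'E'
from chk import *
hx,hy,r=-.0019,.0923,.085
def pin(t,z=.147,ex=0): return list(C+ux*(hx-r*np.sin(t)+ex)+uy*(hy-r*np.cos(t))+np.array([0,0,z]))
t0=np.pi/2
reach(pin(t0,.22),q); gripper_to(.05,20)
print(servo_line(pin(t0),.12,threshold=10))
print(gripper_to(0,20),sense()["gripper_width"])
for t in np.linspace(t0,0,9)[1:]:
    hit=servo_line(pin(t),.08,threshold=40); s=sense(); f=s["contact_force"]
    print(round(t,2),hit,"fx",round(f@ux,1),"fy",round(f@uy,1),"fz",round(f[2],1),"w",round(s["gripper_width"],4),round(s["clock"],1))
    if hit: break
E
```

```text
False
False 0.013118224211770196
1.37 False fx 5.7 fy 0.0 fz 3.7 w 0.0133 22.3
1.18 False fx 0.5 fy -1.5 fz 7.5 w 0.0132 22.6
0.98 False fx -6.3 fy -5.3 fz 13.1 w 0.0131 23.0
0.79 False fx -12.8 fy -12.6 fz 16.2 w 0.0133 23.3
0.59 False fx -15.8 fy -20.7 fz 13.4 w 0.0132 23.7
0.39 False fx -8.5 fy -22.3 fz 7.1 w 0.013 24.1
0.2 False fx -3.4 fy -19.7 fz 1.5 w 0.0133 24.4
0.0 False fx 2.4 fy -11.6 fz -3.3 w 0.0133 24.8
```

```bash
python3 - <<'E'
from chk import *
p=np.array(sense()["eef_pos"])
hit=servo_line(list(p+ux*.008),.02,threshold=18); s=sense(); f=s["contact_force"]
print(hit,((s["eef_pos"]-p)@ux).round(4),"fx",round(f@ux,1),((s["eef_pos"]-C)@ux).round(4))
gripper_to(.05,20); p=np.array(s["eef_pos"]); servo_line([p[0],p[1],.24],.15)
reach(list(C+uy*-.25+ux*-.0+np.array([0,0,.3])),q)
for n in("top","side"): np.savez(f"{n}4.npz",**get_image(n))
prof("4")
ims=[dict(np.load(f"{n}4.npz")) for n in("top","side")]
for im in ims:
    P=cloud(im); d=P-C; X,Y,Z=d@ux,d@uy,P[...,2]
    m=(Z>.11)&(Z<.128)&(abs(X)<.1)&(Y>-.03)&(Y<.12); print("bar",m.sum(),rect(np.stack([X[m],Y[m]],1)))
    m=(Z>.135)&(Z<.165)&(abs(X)<.1)&(Y>-.03)&(Y<.12); print("pin",m.sum(),X[m].mean(),Y[m].mean())
cv2.imwrite("pics/end.png",np.hstack([cv2.resize(ims[0]["pixels"][140:240,150:290],(400,286)),cv2.resize(ims[1]["pixels"][170:290,150:310],(381,286))]))
print(sense()["clock"])
E
```

```text
True 0.002 fx -4.2 0.0001
top
-70 8 zmin/max [0.097  0.1045] x -0.0086 0.0064
-60 24 zmin/max [0.0965 0.1059] x -0.0098 0.0088
-50 25 zmin/max [0.0941 0.1076] x -0.0095 0.0079
-40 25 zmin/max [0.0891 0.1061] x -0.0095 0.0086
-30 22 zmin/max [0.0971 0.1043] x -0.0101 0.0088
-20 24 zmin/max [0.0964 0.1044] x -0.0105 0.0088
-10 20 zmin/max [0.0967 0.1048] x -0.0102 0.0083
0 5 zmin/max [0.0894 0.1171] x -0.0099 -0.0078
20 3 zmin/max [0.0923 0.0995] x -0.0102 -0.0093
30 4 zmin/max [0.0857 0.096 ] x -0.0106 -0.0086
50 3 zmin/max [0.0897 0.0998] x -0.011 -0.0095
side
-70 4 zmin/max [0.0995 0.1026] x -0.0039 0.0086
-60 13 zmin/max [0.0994 0.1043] x -0.008 0.0078
-50 19 zmin/max [0.0944 0.1076] x -0.0078 0.01
-40 19 zmin/max [0.0946 0.1039] x -0.008 0.0096
-30 18 zmin/max [0.0928 0.1055] x -0.0093 0.0078
-20 13 zmin/max [0.0917 0.1032] x -0.0095 0.0034
-10 7 zmin/max [0.0904 0.0993] x -0.0086 -0.0052
0 9 zmin/max [0.0892 0.1282] x -0.0085 -0.0042
10 10 zmin/max [0.0889 0.1054] x -0.0099 -0.0017
20 6 zmin/max [0.0861 0.0993] x -0.0085 -0.0075
30 4 zmin/max [0.0895 0.0982] x -0.008 -0.0072
40 9 zmin/max [0.0881 0.102 ] x -0.0092 -0.0067
50 11 zmin/max [0.0687 0.1008] x -0.0094 0.0032
60 7 zmin/max [0.0822 0.0976] x -0.0102 -0.0
bar 231 (array([-1.5, 52.1]), array([ 21.6, 107.5]), 0.2)
pin 23 -0.0029248100584047918 0.00748663046120415
bar 222 (array([-0.3, 52.5]), array([ 21.9, 109.9]), 0.7)
pin 32 -0.0015512688758381478 0.009569948891396883
27.4333
```

View pics/end.png

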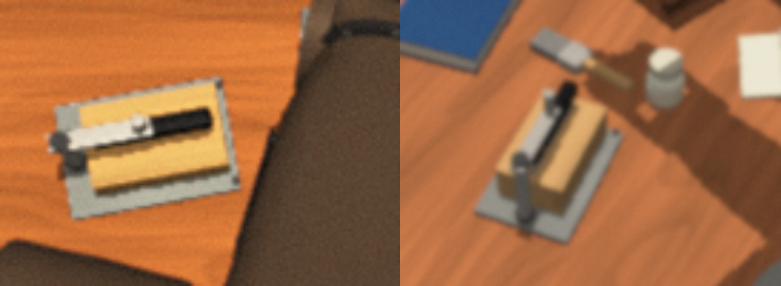

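The bar lies over the handle. I'll confirm it is on its stop with one firm push on the pin.

```bash
python3 - <<'E'
from chk import *
gripper_to(0,40)
def P(x,z): return list(C+ux*x+uy*.0075+np.array([0,0,z]))
reach(P(-.045,.22),q); servo_line(P(-.045,.146),.15); sleep(.1)
for i in range(3):
    x0=(np.array(sense()["eef_pos"])-C)@ux
    hit=servo_line(P(x0+(.035 if i==0 else .004),.146),.025,threshold=20-5*(i>0)); sleep(.15); s=sense()
    print(hit,((s["eef_pos"]-C)@ux).round(4),"fx",round(s["contact_force"]@ux,1))
servo_line(P(-.045,.146),.15); servo_line(P(-.045,.24),.2)
reach(list(C+uy*-.25+np.array([0,0,.3])),q); 
for n in("top","side"):
    im=get_image(n); p=cloud(im); d=p-C; X,Y,Z=d@ux,d@uy,p[...,2]
    m=(Z>.11)&(Z<.128)&(abs(X)<.1)&(Y>-.03)&(Y<.12); print("bar",rect(np.stack([X[m],Y[m]],1)))
    m=(Z>.135)&(Z<.165)&(abs(X)<.1)&(Y>-.03)&(Y<.12); print("pin",X[m].mean(),Y[m].mean())
print(sense()["clock"])
E
```

```text
True -0.0206 fx -2.5
True -0.0206 fx -4.1
True -0.0207 fx -4.7
bar (array([-1.4, 52. ]), array([ 21.3, 107.2]), 0.6)
pin -0.0023908881046556347 0.007681017317180722
bar (array([-0.1, 53.4]), array([ 21.9, 104.5]), 0.2)
pin -0.0013975235656493383 0.008743735139002862
33.725
```

```bash
python3 -c "
from rig import *
print(job_done())"
```

```text
the job is handed in; nothing more can be done
None
```

The scraper is fully home and upright in the slot, the keeper bar is shut against its stop over the handle, and I handed the job in just after 33.7 s on the robot clock, with no verdict returned.

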